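# Draw the sorting board out from under the pile of specimen dishes

### The arm

A 7-joint arm with a two-finger parallel gripper is mounted at the origin on the work surface. World frame = base frame: x ahead of the robot, y to its left, z up, the work surface at z = 0. Lengths are in mm, angles in rad, forces in N, time in s.
With the tool pointing down it reaches from about 400 to 875 mm from the base axis. Payload 4.4 kg.
Tool frame: the origin (TCP) lies at the very end of the fingers, on their centre line; the grasp point (between the pads) lies 19 mm behind it; z points along the fingers, y is the direction in which the jaws open and shut (so a half turn about z gives the same grasp; the last joint's range is limited). The gripper opens to 85 mm and grips with 20 to 120 N. Pads are 22 mm wide; open, the fingers measure 114 mm over their backs; the gripper's body (76 mm by 85 mm) begins 54 mm behind the grasp point. The pads swing forward as they close: fully open they stand 13 mm farther back than shut.
Start: joints at [-1.275, 0.628, 0.038, 1.517, -0.027, 0.996, -0.02], TCP at [230.05, 607.943, 231.313] pointing down, gripper open.
Joint ranges: [-3.06, 3.06], [-0.37, 2.12], [-1.25, 1.32], [0.18, 2.47], [-1.1, 4.24], [0.23, 1.98], [-2.94, 2.94]. Speed limits (rad/s): [2.57, 2.57, 3.14, 3.14, 3.14, 3.14, 3.14].

### API

Orientations are given as [roll, pitch, yaw] about the fixed x, y, z axes, in that order (R = Rz(yaw) Ry(pitch) Rx(roll)).
In Python, from cell import read_state, get_image, calibration, finish_job gives the robot as it stands. The module is installed in compiled form; this text tells all that it offers.
- The arm moves only by the tool apply_moves, never from a script. Its argument "increments" is a list of rows, each an object of numbers: "tx", "ty", "tz": the shift along the world's x, y, z in m; "rx", "ry", "rz": the turn, a rotation vector about the world's x, y, z in units of 5 degrees (1.0 is 5 degrees); "claw": the finger opening in m, from 0 to 0.0854. In form: [{"tx": .., "ty": .., "tz": .., "rx": .., "ry": .., "rz": .., "claw": ..}, ...]. A call has 1 to 12 rows; each row is the pose to reach, as a shift and turn from the pose commanded when the call began; what a row does not reach only later rows make up. A row lasts 1/10 s, in which the tool goes at most 50 mm and 8.59 degrees, less where a joint would pass 70% of its speed; a pose out of reach is approached as far as the arm can. A call with a gripper value outside its range is refused whole. The fingers move at their own pace and stop on an object; the grip force is fixed at half the most. Time passes only in rows, so rows that repeat a pose let the fingers close. It gives the time, the measured TCP pose, the force and the opening at its end, in the units of the state.
- read_state(): the state, without advancing time (a new reading comes with each control period).
- get_image(name): name is "side" or "top" or "wrist"; returns the picture (384x512x3 uint8, red, green, blue); there is no depth.
- calibration(name): a dict with "camera_matrix" (3x3 intrinsics, pixels), "distortion" ([k1, k2, p1, p2, k3] as OpenCV has them; the pictures are not rectified), "origin" and "attitude" of the camera in the world. Camera axes: x right, y up, looking along -z (the intrinsics and any distortion apply to the point x, -y, -z); pixel columns grow to the right and rows downward; lengths in mm; the calibration is good to about 2 mm. A picture is of the moment at which its call begins: read the wrist's pose just before it. calibration takes no time and is no camera call; for the wrist camera it gives the pose at the moment of the call.
- finish_job(): hands the job in, once; it reports no verdict.
The state is a dict: "clock": time; "qpos": joint angles; "qd": joint speeds; "tau": joint torques, N m; "eef_pos": TCP position; "tool_rot": TCP orientation; "force": force on the tool from outside, world axes, zero at the start; "torque": the same for the moment, N m; "width": finger opening in mm.
Only numpy, scipy, OpenCV 4.12 (cv2) and the standard library are available. Lean on these libraries where they do the work, as an engineer would, in place of code of your own. Each camera call takes 0.05 s, during which the arm holds its last target. There are 200 camera calls.

### The job

Two racks stand on the sorting table, each with a pile resting on a plywood board: draw the board out from under the pile of round specimen dishes by its upright tab, until it lies flat on the table wholly in front of and clear of its rack. Do not lift the dishes: their pile must stay standing upright in the rack. Leave the other pile, of square boxes, as it is.

Things in the scene. Friction and masses are not known exactly. Their poses are not given: they have to be found in the camera images.
- board_tab (a point): Centre of the plywood tab standing at the front end of the loose board (120 g) under the round dishes. Tab: 30 mm wide (y), 12 thick (x), from the table to 40 mm up; this point is 20 mm up. The board, 10 mm thick, flat on the table, runs to +x: a tongue as wide as the tab, then 50 mm wide from 49 to 126 mm behind this point. It slides out to -x. An equal board lies under the square boxes.
- dish_rack: Fixed rack of the round dishes; origin on the table mid-pile, tab about 94 mm in front (-x). Board is drawn out to -x between side rails 6 mm high, 60 mm apart, front ends at x = -45 mm. Two posts, 10 mm thick, 40 high, at x = -37, y = +-35 mm, stop the dishes from following. An equal rack beside it, left or right, holds the square boxes.
- dish_top_center (a point): Centre of the top one of three equal lidded clear round dishes, each 90 mm across, 18 mm high, about 90 g, piled on the board behind the posts, free at the back and sides; half-way up the dish, 55 mm above the table at the start. With the board gone the pile sinks 4 mm on to the rack's side rails.
- carton_top_center (a point): Centre of the upper of two square cardboard specimen boxes (70 x 70 x 22 mm each) piled on the board of the other rack; a bystander, to be left alone; 43 mm above the table.
Things that resemble listed ones, but are neither listed nor needed, are in the scene too. Leave any black or yellow look-alike of the part that bears dish_top_center alone. Leave any black look-alike of the dish_rack alone.

How it is judged (in metres and radians):
At the end, for the whole second after the job is handed in: Board flat (10 degrees) on the table in front of the rack, wholly out: its tab at least 165 mm from the rack's origin. Dishes still piled in the rack: the top one level within 10 degrees, its centre within 22 mm of the origin in plan and 41 to 62 mm above the table (horizontal distance between board_tab and dish_rack above 0.165 m and height (world z) of board_tab below 0.032 m and angle between each of board_tab, dish_top_center's own z axis and vertical below 0.17 rad and x of board_tab in the frame of dish_rack below -0.12 m and horizontal distance between dish_top_center and dish_rack below 0.022 m and height (world z) of dish_top_center between 0.041 and 0.062 m); the robot touches nothing.
It fails at once if the top dish is lifted more than 20 mm off its pile's starting height (height (world z) of dish_top_center above 0.075 m).
It fails at once if the pile of dishes topples: the top dish tips by more than 30 degrees (angle between dish_top_center's own z axis and vertical above 0.52 rad).
It fails at once if the pile of square boxes is moved by more than 15 mm (distance of carton_top_center from where it was at the start of the episode above 0.015 m).
It also fails if it takes over 32 s, if anything falls off the work surface, if the arm or the gripper's body presses on something with over 40 N, if the wrist force passes 120 N, or if a joint passes its speed limit or range.

## Working session

There is one attempt and no reset: what is moved stays moved. The work goes in short steps, Python scripts to look and compute and a tool call to move; the robot and the scene stay as the last step left them, time stands still between calls to the robot, and variables do not carry over. Pictures are saved under pics/ and viewed, about 8 in all and at most 12, crops included, and the job is handed in when it is done.

Besides the shell and the picture viewer there is one more tool, called after "Call:" in YAML: its name, and indented under it one key for each argument. apply_moves: Moves the arm, as the interface text tells. Its arguments: {"type":"object","properties":{"increments":{"type":"array"}},"required":["increments"]}

```bash
mkdir -p pics
cat > h.py <<'E'
import numpy as np, cv2
from cell import *
def rot(a):
    a=np.array(a,float)
    if a.shape==(3,3): return a
    from scipy.spatial.transform import Rotation as R
    return R.from_quat(a).as_matrix() if a.size==4 else R.from_euler('xyz',a).as_matrix()
def ray(c,uv):
    p=cv2.undistortPoints(np.array([[uv]],float),np.array(c['camera_matrix'],float),np.array(c['distortion'],float))[0,0]
    return np.array(c['origin'],float),rot(c['attitude'])@np.array([p[0],-p[1],-1])
def onz(c,uv,z):
    o,d=ray(c,uv); return o+d*(z-o[2])/d[2]
def proj(c,P):
    q=rot(c['attitude']).T@(np.array(P,float)-np.array(c['origin'],float)); q=np.array([q[0],-q[1],-q[2]])
    return cv2.projectPoints(q.reshape(1,1,3),np.zeros(3),np.zeros(3),np.array(c['camera_matrix'],float),np.array(c['distortion'],float))[0][0,0]
E
python3 - <<'E'
from h import *
for n in ['top','side']:
    im=get_image(n); np.save(n+'0.npy',im); cv2.imwrite(f'pics/{n}0.png',cv2.resize(im[:,:,::-1],(800,600)))
    print(n,calibration(n))
print(read_state())
E
```

```text
top {'camera_matrix': array([[446.47334337,   0.        , 265.62583789],
       [  0.        , 446.47334337, 191.51175893],
       [  0.        ,   0.        ,   1.        ]]), 'distortion': array([0.01394216, 0.        , 0.        , 0.        , 0.        ]), 'origin': array([ 374.53704711,  -31.48091001, 1111.58335682]), 'attitude': array([ 0.13398724,  0.02706918, -1.56189428])}
side {'camera_matrix': array([[413.07654393,   0.        , 250.34649699],
       [  0.        , 413.07654393, 178.4265484 ],
       [  0.        ,   0.        ,   1.        ]]), 'distortion': array([-0.07678764,  0.        ,  0.        ,  0.        ,  0.        ]), 'origin': array([ 78.85961482, 430.27538223, 600.05205234]), 'attitude': array([ 0.84955113,  0.0124992 , -2.37429331])}
{'clock': 0.1, 'qpos': array([-1.27478751,  0.62921719,  0.03844268,  1.51824998, -0.027     ,
        0.99631904, -0.02005131]), 'qd': array([-0.00188754, -0.00082178,  0.00133662, -0.00361915, -0.00048493,
        0.00146715,  0.00011573]), 'tau': array([ 3.08214607e-03, -5.64518237e+01,  1.23033196e+00, -1.93972814e+01,
        1.12856537e-02,  5.34454768e-03, -1.08520885e-05]), 'eef_pos': array([229.85213579, 607.41182603, 230.51039658]), 'tool_rot': array([-3.13991691e+00,  1.35065554e-05,  2.77973463e+00]), 'force': array([0.01967396, 0.96997409, 0.65520502]), 'torque': array([ 0.01983279, -0.01214984, -0.01172792]), 'width': 85.25982709658882}
```

View pics/top0.png

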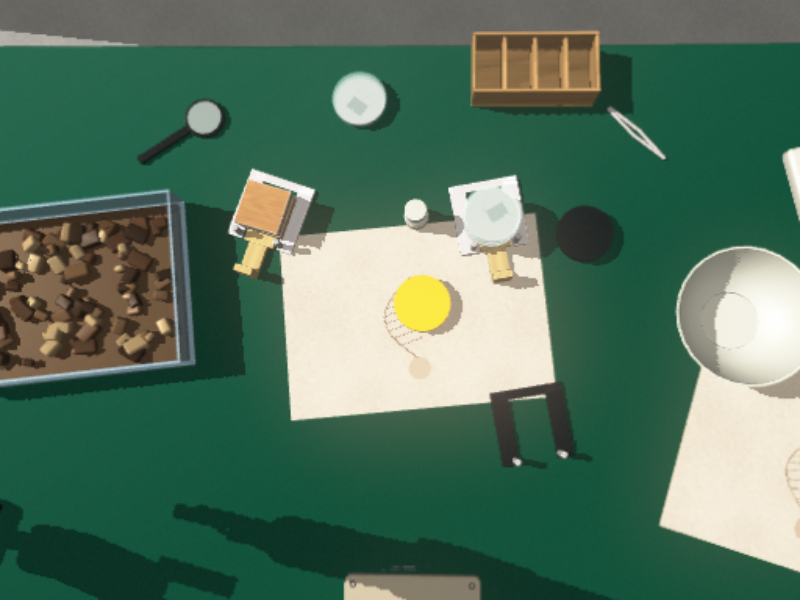

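View pics/side0.png

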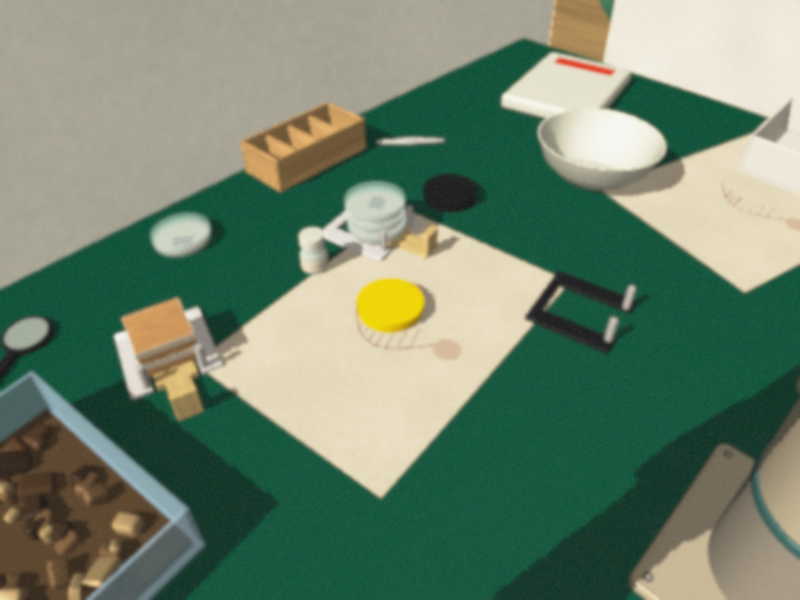

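Candidates (800x600 top view):
- Clear round pile in the white rack at (492,215), tab at (500,265). I choose this one.
- Lone clear dish (360,98), yellow dish (422,303) and black dish (585,233).
- Black rack (530,425).
- Square boxes (262,208), tab at (250,258).

I'll check the choice in one close crop.

Run:
```python
from h import *
a=np.load('top0.npy')[105:190,275:350]; b=np.load('side0.npy')[110:180,200:290]
A=cv2.resize(a,(375,425),interpolation=2); B=cv2.resize(b,(405,315),interpolation=2)
C=np.zeros((425,785,3),np.uint8); C[:,:375]=A; C[:315,380:785]=B
cv2.imwrite('pics/crop1.png',C[:,:,::-1])
```

```text
(no output)
```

View pics/crop1.png

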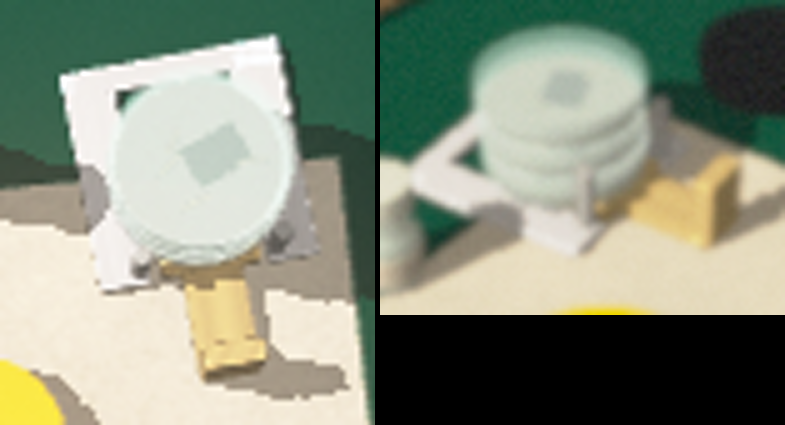

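The crop shows the target: three stacked clear dishes in the white rack, with the tab's front foot at about crop (203,380)–(266,370).

Run:
```python
from h import *
c=calibration('top'); s=calibration('side')
T=lambda x,y,z:onz(c,(275+(x+.5)/5-.5,105+(y+.5)/5-.5),z)
S=lambda x,y,z:onz(s,(200+(x-380+.5)/4.5-.5,110+(y+.5)/4.5-.5),z)
for k,p in dict(fl=(203,380,0),fr=(266,370,0),bl=(62,75,6),br=(275,38,6),rfl=(103,292,6),rfr=(318,252,6),dish=(203,163,64)).items(): print(k,T(*p).round(1))
for k,p in dict(dish=(562,85,64),tabL_top=(710,185,40),tabR_top=(740,160,40),tabL_bot=(708,245,0)).items(): print('side',k,S(*p).round(1))
d=T(62,75,6)-T(103,292,6); print('left edge dir',np.degrees(np.arctan2(d[1],d[0])))
d=T(62,75,6)-T(275,38,6); print('back edge',np.degrees(np.arctan2(d[1],d[0])),np.hypot(*d[:2]))
d=(T(62,75,6)-T(103,292,6)+T(275,38,6)-T(318,252,6)); th=np.arctan2(d[1],d[0]); u=np.array([np.cos(th),np.sin(th)]);print('th',np.degrees(th))
dc=(T(203,163,64)[:2]+S(562,85,64)[:2])/2
f=(T(203,380,0)+T(266,370,0))[:2]/2
print('dc',dc,'tab from dish',dc-94*u,'tab from foot',f+6*u, 'rack mid', (T(62,75,6)+T(318,252,6))[:2]/2)
```

```text
fl [ 552.5 -124.4    0. ]
fr [ 557.7 -156.     0. ]
bl [708.7 -53.1   6. ]
br [ 728.2 -161.5    6. ]
rfl [596.1 -74.    6. ]
rfr [ 617. -182.    6.]
dish [ 647.7 -119.7   64. ]
side dish [ 643.9 -112.1   64. ]
side tabL_top [ 554.2 -124.8   40. ]
side tabR_top [ 556.9 -150.5   40. ]
side tabL_bot [ 555.6 -126.3    0. ]
left edge dir 10.524013723351379
back edge 100.18071001256763 110.14355500230903
th 10.475334707212772
dc [ 645.78563193 -115.89807239] tab from dish [ 553.35230482 -132.9884217 ] tab from foot [ 560.9951757  -139.15108262] rack mid [ 662.83040498 -117.54605827]
```

Measured rack yaw is about 10.4°, rack origin about (650,-119) and tab about (560,-138). The tab sits 92 mm from the origin, which agrees with the stated 94. I'm moving above the tab now.

Call:
apply_moves:
  increments:
    - {"tx": 0.33,"ty": -0.746,"tz": 0,"rz": 6.2,"claw": 0.0854}
    - {"tx": 0.33,"ty": -0.746,"tz": 0,"rz": 6.2,"claw": 0.0854}
    - {"tx": 0.33,"ty": -0.746,"tz": 0,"rz": 6.2,"claw": 0.0854}
    - {"tx": 0.33,"ty": -0.746,"tz": 0,"rz": 6.2,"claw": 0.0854}
    - {"tx": 0.33,"ty": -0.746,"tz": 0,"rz": 6.2,"claw": 0.0854}
    - {"tx": 0.33,"ty": -0.746,"tz": 0,"rz": 6.2,"claw": 0.0854}
    - {"tx": 0.33,"ty": -0.746,"tz": 0,"rz": 6.2,"claw": 0.0854}
    - {"tx": 0.33,"ty": -0.746,"tz": 0,"rz": 6.2,"claw": 0.0854}
    - {"tx": 0.33,"ty": -0.746,"tz": 0,"rz": 6.2,"claw": 0.0854}
    - {"tx": 0.33,"ty": -0.746,"tz": 0,"rz": 6.2,"claw": 0.0854}
    - {"tx": 0.33,"ty": -0.746,"tz": 0,"rz": 6.2,"claw": 0.0854}
    - {"tx": 0.33,"ty": -0.746,"tz": 0,"rz": 6.2,"claw": 0.0854}

```text
$.increments[0]: bad value
```

Call:
apply_moves:
  increments:
    - {"tx": 0.02,"ty": -0.045,"tz": 0.0,"rx": 0.0,"ry": 0.0,"rz": 0.5,"claw": 0.085}
    - {"tx": 0.04,"ty": -0.09,"tz": 0.0,"rx": 0.0,"ry": 0.0,"rz": 1.0,"claw": 0.085}
    - {"tx": 0.06,"ty": -0.135,"tz": 0.0,"rx": 0.0,"ry": 0.0,"rz": 1.5,"claw": 0.085}
    - {"tx": 0.08,"ty": -0.18,"tz": 0.0,"rx": 0.0,"ry": 0.0,"rz": 2.0,"claw": 0.085}
    - {"tx": 0.1,"ty": -0.225,"tz": 0.0,"rx": 0.0,"ry": 0.0,"rz": 2.5,"claw": 0.085}
    - {"tx": 0.12,"ty": -0.27,"tz": 0.0,"rx": 0.0,"ry": 0.0,"rz": 3.0,"claw": 0.085}
    - {"tx": 0.14,"ty": -0.315,"tz": 0.0,"rx": 0.0,"ry": 0.0,"rz": 3.5,"claw": 0.085}
    - {"tx": 0.16,"ty": -0.36,"tz": 0.0,"rx": 0.0,"ry": 0.0,"rz": 4.0,"claw": 0.085}

```text
clock: 0.9
eef_pos: [390.4, 246.0, 231.2]
tool_rot: [-3.141, -0.0, 3.131]
force: [1.1, -0.3, -0.3]
width: 85.1
```

Call:
apply_moves:
  increments:
    - {"tx": 0.019,"ty": -0.043,"tz": 0.0,"rx": 0.0,"ry": 0.0,"rz": 0.3,"claw": 0.085}
    - {"tx": 0.038,"ty": -0.086,"tz": 0.0,"rx": 0.0,"ry": 0.0,"rz": 0.6,"claw": 0.085}
    - {"tx": 0.057,"ty": -0.129,"tz": 0.0,"rx": 0.0,"ry": 0.0,"rz": 0.9,"claw": 0.085}
    - {"tx": 0.076,"ty": -0.172,"tz": 0.0,"rx": 0.0,"ry": 0.0,"rz": 1.2,"claw": 0.085}
    - {"tx": 0.095,"ty": -0.215,"tz": 0.0,"rx": 0.0,"ry": 0.0,"rz": 1.5,"claw": 0.085}
    - {"tx": 0.114,"ty": -0.258,"tz": 0.0,"rx": 0.0,"ry": 0.0,"rz": 1.8,"claw": 0.085}
    - {"tx": 0.133,"ty": -0.301,"tz": 0.0,"rx": 0.0,"ry": 0.0,"rz": 2.2,"claw": 0.085}
    - {"tx": 0.152,"ty": -0.344,"tz": -0.02,"rx": 0.0,"ry": 0.0,"rz": 2.2,"claw": 0.085}
    - {"tx": 0.17,"ty": -0.386,"tz": -0.04,"rx": 0.0,"ry": 0.0,"rz": 2.2,"claw": 0.085}
    - {"tx": 0.17,"ty": -0.386,"tz": -0.075,"rx": 0.0,"ry": 0.0,"rz": 2.2,"claw": 0.085}
    - {"tx": 0.17,"ty": -0.386,"tz": -0.11,"rx": 0.0,"ry": 0.0,"rz": 2.2,"claw": 0.085}
    - {"tx": 0.17,"ty": -0.386,"tz": -0.11,"rx": 0.0,"ry": 0.0,"rz": 2.2,"claw": 0.085}

```text
clock: 2.1
eef_pos: [556.1, -137.6, 116.8]
tool_rot: [3.138, -0.01, -2.963]
force: [-1.5, 0.3, 0.3]
width: 85.1
```

Run:
```python
from h import *
import pickle
s=read_state();c=calibration('wrist');im=get_image('wrist');pickle.dump((c,im),open('w1.pkl','wb'))
print(s['eef_pos'],s['tool_rot'],s['clock'],s['qpos'].round(2),c['origin'],c['attitude'])
print(proj(c,[560,-138,40]),proj(c,[560,-138,0]))
cv2.imwrite('pics/w1.png',cv2.resize(im[:,:,::-1],(768,576)))
```

```text
[ 556.06521785 -137.61221341  116.80474213] [ 3.13765362 -0.00953864 -2.96308109] 2.1 [ 0.21  0.67 -0.02  1.83  0.02  0.65  1.92] [ 481.02935822 -151.24798661  259.80291655] [-0.29483055 -0.00409176  1.74984563]
[253.96484532 205.06733125] [254.11326746 191.69708886]
```

View pics/w1.png

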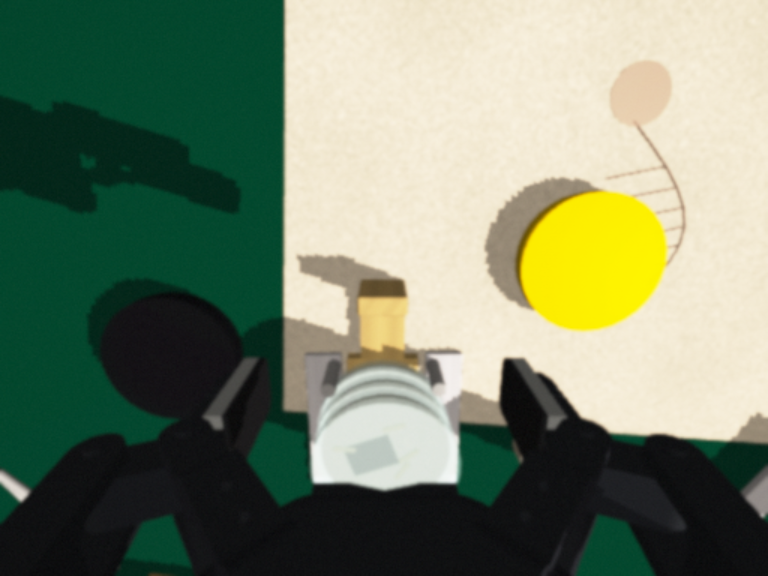

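The wrist view shows the tab's top face centred at about (382,307), against a predicted (381,307). The rack lines up with the tool, so I'm descending with the claw narrowed.

Call:
apply_moves:
  increments:
    - {"tx": 0.0,"ty": 0.0,"tz": 0.0,"rx": 0.0,"ry": 0.0,"rz": 0.0,"claw": 0.06}
    - {"tx": 0.0,"ty": 0.0,"tz": 0.0,"rx": 0.0,"ry": 0.0,"rz": 0.0,"claw": 0.06}
    - {"tx": 0.0,"ty": 0.0,"tz": -0.03,"rx": 0.0,"ry": 0.0,"rz": 0.0,"claw": 0.06}
    - {"tx": 0.0,"ty": 0.0,"tz": -0.06,"rx": 0.0,"ry": 0.0,"rz": 0.0,"claw": 0.06}
    - {"tx": 0.0,"ty": 0.0,"tz": -0.085,"rx": 0.0,"ry": 0.0,"rz": 0.0,"claw": 0.06}
    - {"tx": 0.0,"ty": 0.0,"tz": -0.1,"rx": 0.0,"ry": 0.0,"rz": 0.0,"claw": 0.06}
    - {"tx": 0.0,"ty": 0.0,"tz": -0.1,"rx": 0.0,"ry": 0.0,"rz": 0.0,"claw": 0.06}
    - {"tx": 0.0,"ty": 0.0,"tz": -0.1,"rx": 0.0,"ry": 0.0,"rz": 0.0,"claw": 0.06}

```text
clock: 2.95
eef_pos: [561.0, -138.2, 22.4]
tool_rot: [-3.141, 0.002, -2.962]
force: [-0.0, -0.9, -0.5]
width: 59.9
```

Call:
apply_moves:
  increments:
    - {"tx": 0.0,"ty": 0.0,"tz": -0.013,"rx": 0.0,"ry": 0.0,"rz": 0.0,"claw": 0.06}
    - {"tx": 0.0,"ty": 0.0,"tz": -0.013,"rx": 0.0,"ry": 0.0,"rz": 0.0,"claw": 0.045}
    - {"tx": 0.0,"ty": 0.0,"tz": -0.013,"rx": 0.0,"ry": 0.0,"rz": 0.0,"claw": 0.036}
    - {"tx": 0.0,"ty": 0.0,"tz": -0.013,"rx": 0.0,"ry": 0.0,"rz": 0.0,"claw": 0.033}
    - {"tx": 0.0,"ty": 0.0,"tz": -0.013,"rx": 0.0,"ry": 0.0,"rz": 0.0,"claw": 0.025}
    - {"tx": 0.0,"ty": 0.0,"tz": -0.013,"rx": 0.0,"ry": 0.0,"rz": 0.0,"claw": 0.02}
    - {"tx": 0.0,"ty": 0.0,"tz": -0.013,"rx": 0.0,"ry": 0.0,"rz": 0.0,"claw": 0.02}
    - {"tx": 0.0,"ty": 0.0,"tz": -0.013,"rx": 0.0,"ry": 0.0,"rz": 0.0,"claw": 0.02}

```text
clock: 3.75
eef_pos: [560.3, -138.1, 8.8]
tool_rot: [-3.141, 0.001, -2.962]
force: [-1.5, 0.3, 5.6]
width: 29.0
```

Call:
apply_moves:
  increments:
    - {"tx": -0.002,"ty": -0.0004,"tz": 0.0,"rx": 0.0,"ry": 0.0,"rz": 0.0,"claw": 0.02}
    - {"tx": -0.004,"ty": -0.0007,"tz": 0.0,"rx": 0.0,"ry": 0.0,"rz": 0.0,"claw": 0.02}
    - {"tx": -0.008,"ty": -0.0015,"tz": 0.0,"rx": 0.0,"ry": 0.0,"rz": 0.0,"claw": 0.02}
    - {"tx": -0.012,"ty": -0.0022,"tz": 0.0,"rx": 0.0,"ry": 0.0,"rz": 0.0,"claw": 0.02}
    - {"tx": -0.016,"ty": -0.0029,"tz": 0.0,"rx": 0.0,"ry": 0.0,"rz": 0.0,"claw": 0.02}
    - {"tx": -0.02,"ty": -0.0037,"tz": 0.0,"rx": 0.0,"ry": 0.0,"rz": 0.0,"claw": 0.02}
    - {"tx": -0.024,"ty": -0.0044,"tz": 0.0,"rx": 0.0,"ry": 0.0,"rz": 0.0,"claw": 0.02}
    - {"tx": -0.024,"ty": -0.0044,"tz": 0.0,"rx": 0.0,"ry": 0.0,"rz": 0.0,"claw": 0.02}

```text
clock: 4.55
eef_pos: [538.1, -142.5, 8.8]
tool_rot: [-3.141, 0.004, -2.962]
force: [5.5, 1.2, 2.8]
width: 28.9
```

Run:
```python
from h import *
s=read_state();im=get_image('side');print(s['eef_pos'],s['force'],s['width'])
w=get_image('wrist')
A=cv2.resize(im[90:190,190:300],(440,400)); B=cv2.resize(w[180:340,190:320],(325,400))
cv2.imwrite('pics/p1.png',np.hstack([A,B])[:,:,::-1])
```

```text
[ 538.05288233 -142.45755568    8.83040275] [5.47878131 1.21782976 2.83428343] 28.90397486595932
```

View pics/p1.png

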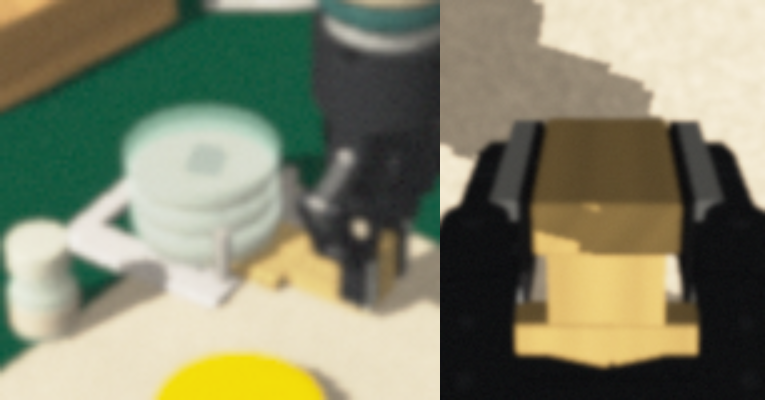

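The board is gripped and sliding with about 5.5 N of drag. The pile stands against the posts, with its top at about (205,150) in the crop. I'm continuing the pull.

Call:
apply_moves:
  increments:
    - {"tx": -0.003,"ty": -0.0006,"tz": 0.0,"rx": 0.0,"ry": 0.0,"rz": 0.0,"claw": 0.02}
    - {"tx": -0.007,"ty": -0.0013,"tz": 0.0,"rx": 0.0,"ry": 0.0,"rz": 0.0,"claw": 0.02}
    - {"tx": -0.011,"ty": -0.002,"tz": 0.0,"rx": 0.0,"ry": 0.0,"rz": 0.0,"claw": 0.02}
    - {"tx": -0.015,"ty": -0.0028,"tz": 0.0,"rx": 0.0,"ry": 0.0,"rz": 0.0,"claw": 0.02}
    - {"tx": -0.019,"ty": -0.0035,"tz": 0.0,"rx": 0.0,"ry": 0.0,"rz": 0.0,"claw": 0.02}
    - {"tx": -0.023,"ty": -0.0042,"tz": 0.0,"rx": 0.0,"ry": 0.0,"rz": 0.0,"claw": 0.02}
    - {"tx": -0.027,"ty": -0.005,"tz": 0.0,"rx": 0.0,"ry": 0.0,"rz": 0.0,"claw": 0.02}
    - {"tx": -0.031,"ty": -0.0057,"tz": 0.0,"rx": 0.0,"ry": 0.0,"rz": 0.0,"claw": 0.02}
    - {"tx": -0.035,"ty": -0.0064,"tz": 0.0,"rx": 0.0,"ry": 0.0,"rz": 0.0,"claw": 0.02}
    - {"tx": -0.039,"ty": -0.0072,"tz": 0.0,"rx": 0.0,"ry": 0.0,"rz": 0.0,"claw": 0.02}
    - {"tx": -0.039,"ty": -0.0072,"tz": 0.0,"rx": 0.0,"ry": 0.0,"rz": 0.0,"claw": 0.02}

```text
clock: 5.75
eef_pos: [497.7, -149.9, 8.8]
tool_rot: [-3.141, 0.002, -2.962]
force: [2.5, 0.6, 5.5]
width: 29.0
```

Call:
apply_moves:
  increments:
    - {"tx": -0.003,"ty": -0.0006,"tz": 0.0,"rx": 0.0,"ry": 0.0,"rz": 0.0,"claw": 0.02}
    - {"tx": -0.007,"ty": -0.0013,"tz": 0.0,"rx": 0.0,"ry": 0.0,"rz": 0.0,"claw": 0.02}
    - {"tx": -0.011,"ty": -0.002,"tz": 0.0,"rx": 0.0,"ry": 0.0,"rz": 0.0,"claw": 0.02}
    - {"tx": -0.015,"ty": -0.0028,"tz": 0.0,"rx": 0.0,"ry": 0.0,"rz": 0.0,"claw": 0.02}
    - {"tx": -0.019,"ty": -0.0035,"tz": 0.0,"rx": 0.0,"ry": 0.0,"rz": 0.0,"claw": 0.02}
    - {"tx": -0.023,"ty": -0.0042,"tz": 0.0,"rx": 0.0,"ry": 0.0,"rz": 0.0,"claw": 0.02}
    - {"tx": -0.027,"ty": -0.005,"tz": 0.0,"rx": 0.0,"ry": 0.0,"rz": 0.0,"claw": 0.02}
    - {"tx": -0.031,"ty": -0.0057,"tz": 0.0,"rx": 0.0,"ry": 0.0,"rz": 0.0,"claw": 0.02}
    - {"tx": -0.035,"ty": -0.0064,"tz": 0.0,"rx": 0.0,"ry": 0.0,"rz": 0.0,"claw": 0.02}
    - {"tx": -0.038,"ty": -0.007,"tz": 0.0,"rx": 0.0,"ry": 0.0,"rz": 0.0,"claw": 0.02}
    - {"tx": -0.038,"ty": -0.007,"tz": 0.0,"rx": 0.0,"ry": 0.0,"rz": 0.0,"claw": 0.02}

```text
clock: 6.85
eef_pos: [459.7, -157.0, 8.8]
tool_rot: [-3.141, 0.002, -2.962]
force: [5.0, 0.5, 6.8]
width: 29.4
```

Run:
```python
from h import *
s=read_state();im=get_image('side');print(s['eef_pos'],s['force'],s['width'],s['clock'])
t=get_image('top')
A=cv2.resize(im[90:190,190:300],(440,400)); B=cv2.resize(t[110:230,260:360],(333,400))
cv2.imwrite('pics/p2.png',np.hstack([A,B])[:,:,::-1])
```

```text
[ 459.65372634 -156.98577455    8.77608485] [4.97234356 0.54127284 6.82389828] 29.38367296024168 6.85
```

View pics/p2.png

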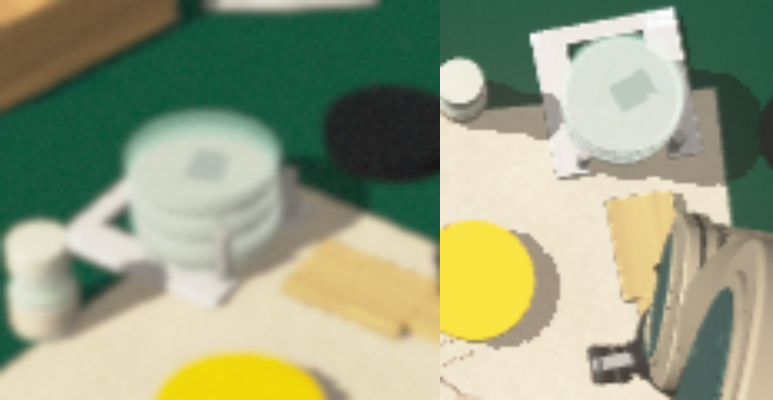

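The board is out with a clear gap, and the pile is level on the rails. I'm releasing the tab and rising.

Call:
apply_moves:
  increments:
    - {"tx": 0.0,"ty": 0.0,"tz": 0.0,"rx": 0.0,"ry": 0.0,"rz": 0.0,"claw": 0.035}
    - {"tx": 0.0,"ty": 0.0,"tz": 0.0,"rx": 0.0,"ry": 0.0,"rz": 0.0,"claw": 0.06}
    - {"tx": 0.0,"ty": 0.0,"tz": 0.0,"rx": 0.0,"ry": 0.0,"rz": 0.0,"claw": 0.06}
    - {"tx": 0.0,"ty": 0.0,"tz": 0.0,"rx": 0.0,"ry": 0.0,"rz": 0.0,"claw": 0.06}
    - {"tx": 0.0,"ty": 0.0,"tz": 0.02,"rx": 0.0,"ry": 0.0,"rz": 0.0,"claw": 0.06}
    - {"tx": 0.0,"ty": 0.0,"tz": 0.05,"rx": 0.0,"ry": 0.0,"rz": 0.0,"claw": 0.06}
    - {"tx": 0.0,"ty": 0.0,"tz": 0.09,"rx": 0.0,"ry": 0.0,"rz": 0.0,"claw": 0.06}
    - {"tx": 0.0,"ty": 0.0,"tz": 0.13,"rx": 0.0,"ry": 0.0,"rz": 0.0,"claw": 0.06}
    - {"tx": 0.0,"ty": 0.0,"tz": 0.15,"rx": 0.0,"ry": 0.0,"rz": 0.0,"claw": 0.06}
    - {"tx": 0.0,"ty": 0.0,"tz": 0.15,"rx": 0.0,"ry": 0.0,"rz": 0.0,"claw": 0.06}
    - {"tx": 0.0,"ty": 0.0,"tz": 0.15,"rx": 0.0,"ry": 0.0,"rz": 0.0,"claw": 0.06}

```text
clock: 8.05
eef_pos: [458.6, -156.7, 158.2]
tool_rot: [3.142, -0.0, -2.963]
force: [0.4, 0.3, -1.2]
width: 59.9
```

Run:
```python
from h import *
s=read_state();print(s['eef_pos'],s['force'],s['width'],s['clock'])
c=calibration('wrist');w=get_image('wrist');print(proj(c,[460,-157,40])*1.0, proj(c,[650,-119,60]))
np.save('w3.npy',w); im=get_image('side')
o,sd=np.load('side0.npy')[170:290,60:160].astype(int),im[170:290,60:160].astype(int);print('boxes diff',abs(o-sd).mean())
cv2.imwrite('pics/p3.png',np.hstack([cv2.resize(w,(400,300)),cv2.resize(im,(400,300))])[:,:,::-1])
```

```text
[ 458.57242911 -156.6679498   158.15752311] [ 0.40488762  0.25968838 -1.1678705 ] 59.927687430391366 8.05
[255.06831544 188.00764824] [258.15471744 351.53364923]
boxes diff 2.5338333333333334
```

View pics/p3.png

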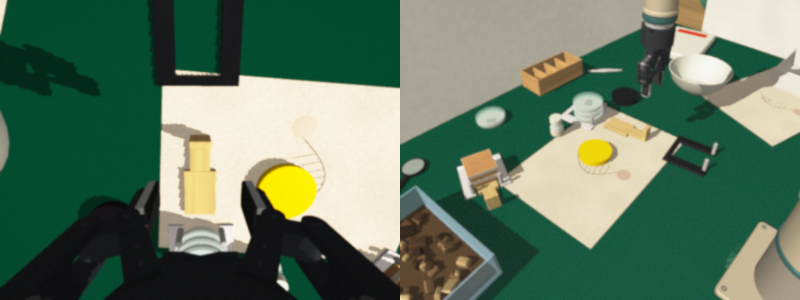

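The tab is at wrist (256,186), against a predicted (255,188). The board lies flat and clear, the pile stands, and the gripper touches nothing.

```bash
python3 -c "
from cell import *
print(finish_job())"
```

```text
the job is handed in; nothing more can be done
None
```

I gripped the tab of the board under the round dishes and drew it about 102 mm straight out of its rack. I then released it, rose clear and handed the job in at about 8 s of the 32 s allowed. No verdict was reported.

My last checks showed:
- **Board:** it lies flat in front of the rack. The tab is at about (460, -157) mm, roughly 190 mm from the rack's origin (165 needed), and the last wrist picture agreed within about 2 pixels.
- **Dishes:** the pile looked level and upright on the rails. I judged this by eye and did not measure the top dish's height or centre again at the end.
- **Square boxes:** they look unmoved in the side view, with only a small picture difference (mean 2.5 grey levels).
- **Gripper:** it is about 150 mm up, touching nothing, and the force reading is about 1 N.

**Disagreements:** the two first estimates of the tab differed by about 8 mm in x and 6 mm in y. The wrist picture before the grasp confirmed the value I used. My first move call was refused as a bad value and moved nothing; I re-sent it with every field filled in and smaller steps.

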